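# Clamp a tube in the welding jig

## Task

Get the steel tube ready for welding: push it along the channel of the jig until it is fully home against the end stop, then screw the knurled clamp screw above it down (clockwise seen from above) until it is tight on the tube, and let go. Do not crush the thin tube by forcing the screw, and leave the offcut, spanner, spigot and hammer on the bench where they are.

Things in the scene. Friction and masses are not known exactly. Their poses are not given: they have to be found in the camera images.
- jig: Grey steel jig fixed on the bench. Origin on the bench under the screw's axis, z up. Base plate 12 mm thick, x -60 to 60, y -85 to 115 mm. Two rails (tops 18 mm above the bench, inner sides at x = -17 and 17 mm) make a channel along y. A bridge 100 (x) by 30 mm (y) stands over it at the origin, top 69 mm above the bench. End stop: block at the -y end, 70 mm wide, top 46 mm above the bench.
- stop_face (a point): Centre of the end stop's face, 70 mm from the jig's origin along its -y, 22 mm above the bench; the face looks along the jig's +y. The tube is home when its end meets it.
- tube: Plain rectangular steel tube, 30 mm wide (x), 170 mm long (y), 20 mm high, 0.2 to 0.45 kg, loose in the channel with 2 mm play on each side, under the bridge and the screw. Origin at the centre of its underside (on the base plate, 12 mm above the bench); its y is the jig's y. It begins 20 to 50 mm short of the stop.
- tube_free_end (a point): Centre of the tube's end face away from the stop (tube's +y end), 22 mm above the bench. Pushing here along the jig's -y sends the tube home; about 1 to 6 N moves it.
- tube_stop_end (a point): Centre of the tube's end face towards the stop (tube's -y end).
- clamp_screw: Upright clamp screw in the bridge's thread; origin at the centre of the underside of its round foot (24 mm wide), at first 2.5 to 5.5 mm above the tube's top (32 mm above the bench). Clockwise from above it goes down 1 mm per radian and stays where it is left. It runs freely at about 0.05 N m, is tight at 0.2 to 0.5 N m more, reached in about 1 rad after touching; some 0.8 N m crushes the tube.
- knob (a point): Centre of the clamp screw's knob: round, knurled, steel, 40 mm across, 30 mm high, its underside 47 mm above the foot's. Grip it from above at any yaw; it is 10 to 16 mm clear of the bridge's top below it.
- offcut: Bystander: 75 mm piece of the same tube lying on the bench.
- spanner: Bystander: spanner lying on the bench.
- spare_foot: Bystander: round flanged steel spigot, 48 mm wide, 30 mm high, standing on the bench.
- hammer: Bystander: hammer lying on the bench.
Things that resemble listed ones, but are neither listed nor needed, are in the scene too. Several things have the shape of the jig; the one meant has the colours described above.

How it is judged:
By the outcome, as a careful person would: the job done as asked, in the order asked, and still so for the second after the job is handed in, with the robot touching nothing.
It also fails if it takes over 64 s, if anything falls off the work surface, if the arm or the gripper's body presses on something with over 40 N, if the wrist force passes 120 N, or if a joint passes its speed limit or range.

## Robot

A 6-joint arm with a two-finger parallel gripper is mounted at the origin on the work surface. World frame = base frame: x ahead of the robot, y to its left, z up, the work surface at z = 0. Lengths are in m, angles in degrees, forces in N, time in s.
With the tool pointing down it reaches from about 0.275 to 0.825 m from the base axis. Payload 4.9 kg.
Tool frame: the origin (TCP) lies midway between the tips of the shut fingers; the grasp point (between the pads) lies 19 mm behind it; z points along the fingers, y is the line along which they close (so a half turn about z gives the same grasp; the last joint's range is limited). The gripper opens to 85 mm and grips with 20 to 120 N. Pads are 22 mm wide; open, the fingers measure 114 mm over their backs; the gripper's body (76 mm by 85 mm) begins 54 mm behind the grasp point. The pads swing forward as they close: fully open they stand 13 mm farther back than shut.
Start: joints at [-82.231, 18.69, -11.035, 60.275, 0, 82.311], TCP at [0.147, -0.53, 0.231] pointing down, gripper open.
Joint ranges: [-152.03, 152.03], [-55.5, 102.48], [-74.3, 77.21], [-110.64, 120.58], [-84.22, 78.4], [-180, 180]. Speed limits (degrees/s): [147.25, 147.25, 180, 180, 180, 180].

## Interface

Orientations are given as [roll, pitch, yaw] about the fixed x, y, z axes, in that order (R = Rz(yaw) Ry(pitch) Rx(roll)).
In Python, from workcell import * gives the robot as it stands. The module is installed in compiled form; this text tells all that it offers.
- The arm moves only by the tool arm_command, never from a script. Its argument "steps" is a list of rows, each an object of numbers: "dx", "dy", "dz": the shift along the tool's x, y, z in m; "twist": the turn about the tool's z in rad; "hand": the opening in per cent of the stroke, from 0 (shut) to 100 (fully open). In form: [{"dx": .., "dy": .., "dz": .., "twist": .., "hand": ..}, ...]. A call has 1 to 8 rows; each row is the pose to reach, as a shift and turn from the pose commanded when the call began, along the tool's axes at that moment; what a row does not reach only later rows make up. A row lasts 1/12 s, in which the tool goes at most 41.7 mm and 7.16 degrees, less where a joint would pass 70% of its speed; a pose out of reach is approached as far as the arm can. A call with a gripper value outside its range is refused whole. The fingers move at their own pace and stop on an object; "newtons" is the grip in N (left out, the last holds). Time passes only in rows, so rows that repeat a pose let the fingers close. It gives the time, the measured TCP pose, the force, the opening and the grip force at its end, in the units of the state.
- observe(): the state, without advancing time (a new reading comes with each control period).
- snapshot(name): name is "side" or "top"; returns a dict with "frame" (480x640x3 uint8, red, green, blue), "K" (3x3 intrinsics, pixels), "k1" (the pictures are not rectified: a ray, as slopes to the right and down, at radius r is drawn at 1 + k1 r^2 times it, then the intrinsics apply), "extrinsics" (4x4, takes a point from camera to world coordinates). Camera axes: x right, y down, z forward; pixel columns grow to the right and rows downward; lengths in m; the calibration is good to about 2 mm. A picture is of the moment at which its call begins. There is no depth.
- hand_in(): hands the job in; it is judged then, once.
The state is a dict: "t": time; "qpos": joint angles; "joint_vel": joint speeds; "tau": joint torques, N m; "tcp_pos": TCP position; "tcp_rot": TCP orientation; "force": force on the tool from outside, world axes, zero at the start; "moment": the same for the moment, N m; "grip_width": finger opening in m; "finger_force": force on a finger pad.
Only numpy, scipy, OpenCV 4.12 (cv2) and the standard library are available. Lean on these libraries where they do the work, as an engineer would, in place of code of your own. Each camera call takes 0.05 s, during which the arm holds its last target. There are 200 camera calls.

## Working session

There is one attempt and no reset: what is moved stays moved. The work goes in short steps, Python scripts to look and compute and a tool call to move; the robot and the scene stay as the last step left them, time stands still between calls to the robot, and variables do not carry over. Pictures are saved under pics/ and viewed, at most 10 in all, crops included, and the job is handed in when it is done.

Besides the shell and the picture viewer there is one more tool, called after "Emit:" as a command line: name --argument value ..., lists and objects as JSON in quotes. arm_command: Moves the arm, as the interface text tells. Its arguments: {"type":"object","properties":{"steps":{"type":"array"},"newtons":{"type":"number"}},"required":["steps"]}

```bash
mkdir -p pics; python3 - <<'E'
from workcell import *
import cv2,pickle
for n in("top","side"):
    s=snapshot(n); cv2.imwrite(f"pics/{n}0.png",s["frame"][:,:,::-1]); pickle.dump(s,open(f"{n}0.pkl","wb"))
    print(n,s["K"],s["k1"],s["extrinsics"])
print(observe())
E
```

```text
top [[559.88784989   0.         325.39882264]
 [  0.         559.88784989 237.11151652]
 [  0.           0.           1.        ]] -0.1102935695127784 [[ 0.00641574 -0.99732495  0.07281339  0.44218813]
 [-0.99968929 -0.00815075 -0.02355606  0.1391339 ]
 [ 0.02408653 -0.07263964 -0.99706736  1.06450274]
 [ 0.          0.          0.          1.        ]]
side [[540.56705465   0.         320.31345615]
 [  0.         540.56705465 227.77006241]
 [  0.           0.           1.        ]] -0.1083876896899877 [[-0.87811997 -0.29900132  0.37350171  0.14572934]
 [-0.47836968  0.535268   -0.69616853  0.81534037]
 [ 0.0082318  -0.78999138 -0.61306269  0.69738099]
 [ 0.          0.          0.          1.        ]]
{'t': 0.1, 'qpos': array([-8.22313586e+01,  1.87275906e+01, -1.10863158e+01,  6.02778083e+01,
       -3.08899561e-04,  8.23109727e+01]), 'joint_vel': array([ 0.07476083, -0.14828516,  0.13973295,  0.05080463,  0.0077868 ,
       -0.03017746]), 'tau': array([ 1.91142426e-03, -4.44238508e+01,  2.63038713e+01,  7.86560064e-03,
       -6.36173226e-06,  7.26131049e-06]), 'tcp_pos': array([ 0.14652529, -0.52955808,  0.23058316]), 'tcp_rot': array([-1.79909069e+02, -1.19649708e-02,  1.54576594e+01]), 'force': array([-0.08054724, -0.21273559, -0.19247977]), 'moment': array([-0.00685928,  0.02869614, -0.04005396]), 'finger_force': 0.0, 'grip_width': 0.08518959662019676}
```

View pics/top0.png

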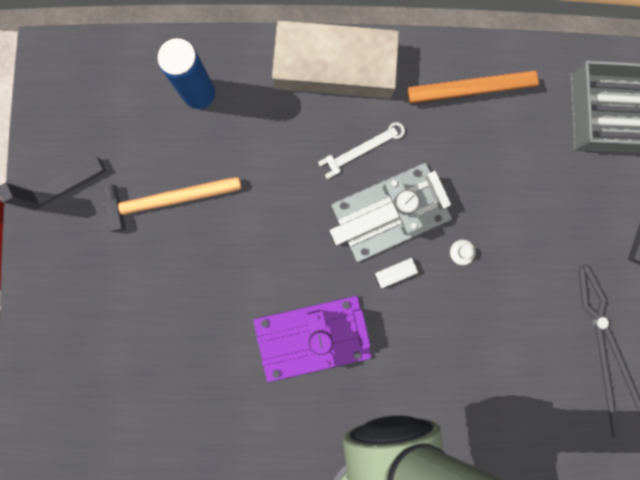

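View pics/side0.png

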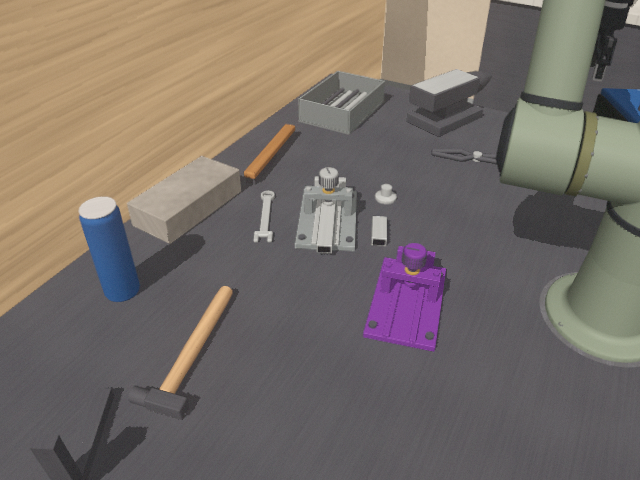

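Top view: the jig-shaped things are the grey one at about (390,212) and the purple one at about (313,340). The grey one fits the description in colour and has the tube in its channel. The tube's free end is at about (335,233), the knob at (407,202) and the stop at (439,190). The side view shows the grey jig at (327,215). I'll confirm with an enlarged crop.

```bash
python3 - <<'E'
import cv2,numpy as np
a=cv2.imread("pics/top0.png")[155:270,320:470]; b=cv2.imread("pics/side0.png")[160:260,285:405]
a=cv2.resize(a,None,fx=5,fy=5,interpolation=cv2.INTER_CUBIC)
cv2.imwrite("pics/c_top.png",a)
cv2.imwrite("pics/c_side.png",cv2.resize(b,None,fx=6,fy=6,interpolation=cv2.INTER_CUBIC))
E
cat > h.py <<'E'
import numpy as np,cv2,pickle
def ray(s,uv):
    D=np.array([s["k1"],0,0,0.]); p=cv2.undistortPoints(np.array([[uv]],float),s["K"],D)[0,0]
    T=s["extrinsics"]; return T[:3,3],T[:3,:3]@np.r_[p,1]
def at_z(s,uv,z):
    o,d=ray(s,uv); return o+d*(z-o[2])/d[2]
def proj(s,P):
    T=np.linalg.inv(s["extrinsics"]); P=np.atleast_2d(P)
    return cv2.projectPoints(P@T[:3,:3].T+T[:3,3],np.zeros(3),np.zeros(3),s["K"],np.array([s["k1"],0,0,0.]))[0][:,0]
E
```

```text
(no output)
```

View pics/c_top.png

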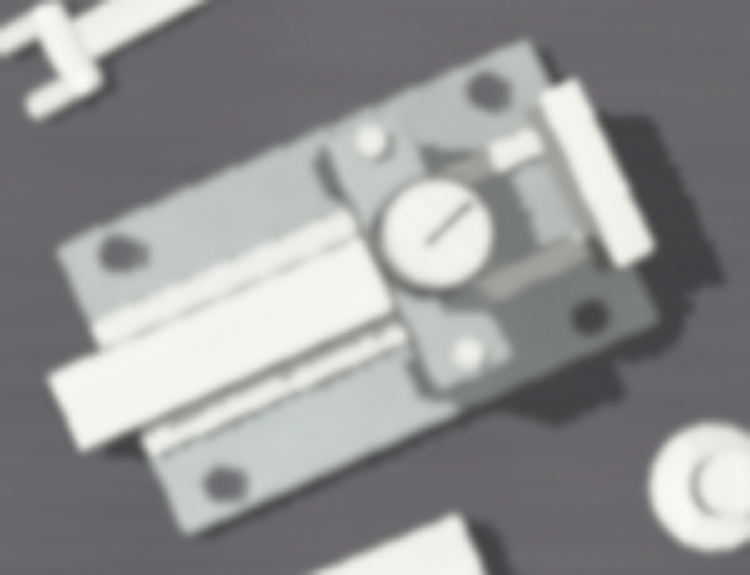

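View pics/c_side.png

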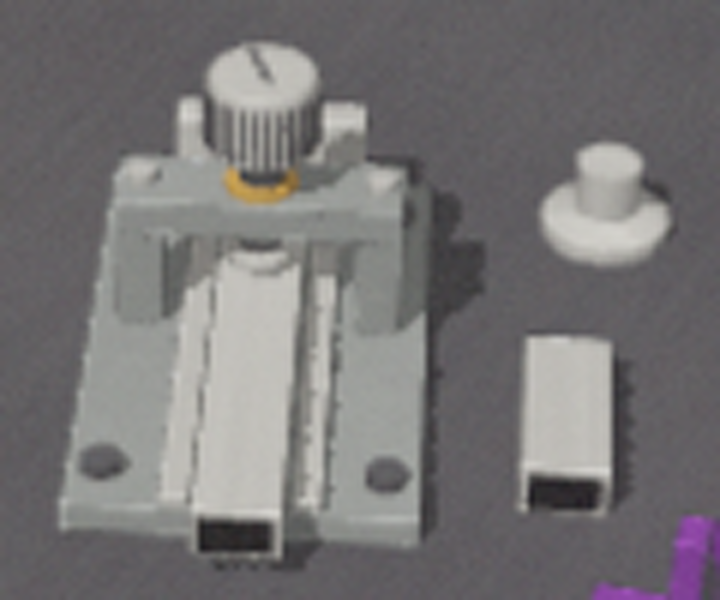

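The crops confirm the grey jig: steel-grey, with the tube sticking out at its +y end and a knurled knob over the bridge. In the top crop the plate corners are at (60,252), (190,533), (530,42) and (655,322). The tube end corners are at (50,378) and (85,450), and the knob top at (437,233).

```bash
python3 - <<'E'
from h import *
from scipy.optimize import least_squares
s=pickle.load(open("top0.pkl","rb")); q=pickle.load(open("side0.pkl","rb"))
c=lambda x,y:np.array([320+x/5-.4,155+y/5-.4]); d=lambda x,y:np.array([285+x/6-.4,160+y/6-.4])
L=np.array([[60,115],[-60,115],[60,-85],[-60,-85]])/1e3
U=[c(60,252),c(190,533),c(530,42),c(655,322)]
W=np.array([at_z(s,u,.012)[:2] for u in U])
def f(p):
    C,S=np.cos(p[2]),np.sin(p[2]); return (L@np.array([[C,S],[-S,C]])+p[:2]-W).ravel()
r=least_squares(f,[.45,0,0]);print("jig",r.x,np.degrees(r.x[2]),"res",r.fun)
p=r.x;C,S=np.cos(p[2]),np.sin(p[2]);R=np.array([[C,-S],[S,C]])
loc=lambda w:R.T@(w[:2]-p[:2])
print("tube end loc",[loc(at_z(s,c(*u),.032)) for u in((50,378),(85,450))])
print("side tube end loc",[loc(at_z(q,d(*u),.032)) for u in((195,517),(282,517))])
for z in(.111,.113,.115):print("knob",z,at_z(s,c(437,233),z),at_z(q,d(263,75),z))
print("side corners loc",[loc(at_z(q,d(*u),.012)) for u in((62,527-15),(420,530))])
# tool frame
from scipy.spatial.transform import Rotation as Ro
print(Ro.from_euler('xyz',[180,0,15.4577],degrees=True).as_matrix())
print("free end world", R@np.array([0,.135])+p[:2],"ydir",R[:,1])
E
```

```text
jig [ 0.57460412 -0.02517367  0.42970767] 24.620435757875693 res [ 1.09831819e-03  1.45932821e-03 -1.91447795e-03  1.05450612e-03
  1.05536157e-03  8.73447094e-05 -2.39201812e-04 -2.60117904e-03]
tube end loc [array([0.01497257, 0.13857648]), array([-0.01467394,  0.13774786])]
side tube end loc [array([0.01628712, 0.14387571]), array([-0.01155305,  0.14167366])]
knob 0.111 [ 0.57515593 -0.02395888  0.111     ] [ 0.57725158 -0.02155901  0.111     ]
knob 0.113 [ 0.57487702 -0.02361679  0.113     ] [ 0.57577977 -0.01870455  0.113     ]
knob 0.115 [ 0.57459812 -0.0232747   0.115     ] [ 0.57430795 -0.0158501   0.115     ]
side corners loc [array([0.06205464, 0.12076892]), array([-0.05639118,  0.12071693])]
[[ 9.63827486e-01  2.66526880e-01  3.26401290e-17]
 [ 2.66526880e-01 -9.63827486e-01 -1.18034825e-16]
 [-3.08148791e-33  1.22464680e-16 -1.00000000e+00]]
free end world [0.51836243 0.09755315] ydir [-0.41660506  0.90908758]
```

Emit:
arm_command --steps '[{"dx": 0.518,"dy": -0.555,"dz": 0,"twist": -1.0,"hand": 0},{"dx": 0.518,"dy": -0.555,"dz": 0,"twist": -1.0,"hand": 0},{"dx": 0.518,"dy": -0.555,"dz": 0,"twist": -1.0,"hand": 0},{"dx": 0.518,"dy": -0.555,"dz": 0,"twist": -1.0,"hand": 0},{"dx": 0.518,"dy": -0.555,"dz": 0,"twist": -1.0,"hand": 0},{"dx": 0.518,"dy": -0.555,"dz": 0,"twist": -1.0,"hand": 0},{"dx": 0.518,"dy": -0.555,"dz": 0,"twist": -1.0,"hand": 0},{"dx": 0.518,"dy": -0.555,"dz": 0,"twist": -1.0,"hand": 0}]'

```text
t: 0.77
tcp_pos: [0.3011, -0.2326, 0.2312]
tcp_rot: [180.0, -0.0, 73.1]
force: [1.4, -0.5, 0.5]
grip_width: 0.0004
finger_force: 0.0
```

```bash
cat > g.py <<'E'
import sys,numpy as np
from workcell import *
from scipy.spatial.transform import Rotation as Ro
J=np.array([.575,-.0245]); A=np.radians(24.6); RJ=np.array([[np.cos(A),-np.sin(A)],[np.sin(A),np.cos(A)]])
def go(lx,ly,z,yaw):
    o=observe(); R=Ro.from_euler('xyz',o["tcp_rot"],degrees=True).as_matrix(); R=Ro.from_euler('xyz',[180,0,o["tcp_rot"][2]],degrees=True).as_matrix()
    w=np.r_[J+RJ@np.array([lx,ly]),z]
    tw=-((yaw-o["tcp_rot"][2]+180)%360-180)
    print("d",(R.T@(w-o["tcp_pos"])).round(4),"twist",round(np.radians(tw),3))
    st(o)
def st(o):
    print("t",round(o["t"],2),"loc",(RJ.T@(o["tcp_pos"][:2]-J)).round(4),"z",o["tcp_pos"][2].round(4),"rot",o["tcp_rot"].round(1),"q",o["qpos"].round(1),"F",o["force"].round(1),"M",o["moment"].round(2),"w",round(o["grip_width"],4),round(o["finger_force"],1))
if __name__=="__main__": go(*map(float,sys.argv[1:5]))
E
python3 g.py 0 .185 .1 114.6
```

```text
d [0.4174 0.0787 0.1312] twist -0.725
t 0.77 loc [-0.3357 -0.0752] z 0.2312 rot [180.   -0.   73.1] q [-48.9   0.4 -33.4  56.1   0.   58.1] F [ 1.4 -0.5  0.5] M [-0.   -0.16 -0.01] w 0.0004 0.0
```

Emit:
arm_command --steps '[{"dx": 0.417,"dy": 0.079,"dz": 0,"twist": -0.72,"hand": 0},{"dx": 0.417,"dy": 0.079,"dz": 0,"twist": -0.72,"hand": 0},{"dx": 0.417,"dy": 0.079,"dz": 0,"twist": -0.72,"hand": 0},{"dx": 0.417,"dy": 0.079,"dz": 0,"twist": -0.72,"hand": 0},{"dx": 0.417,"dy": 0.079,"dz": 0,"twist": -0.72,"hand": 0},{"dx": 0.417,"dy": 0.079,"dz": 0,"twist": -0.72,"hand": 0},{"dx": 0.417,"dy": 0.079,"dz": 0,"twist": -0.72,"hand": 0},{"dx": 0.417,"dy": 0.079,"dz": 0,"twist": -0.72,"hand": 0}]'

```text
t: 1.43
tcp_pos: [0.4575, 0.062, 0.2312]
tcp_rot: [-180.0, 0.0, 114.0]
force: [0.5, -0.8, 0.5]
grip_width: 0.0002
finger_force: 0.0
```

```bash
python3 g.py 0 .185 .024 114.6
```

```text
d [0.0581 0.0703 0.2072] twist -0.01
t 1.43 loc [-0.0708  0.1276] z 0.2312 rot [-180.    0.  114.] q [ -1.4   9.3 -23.5  57.2  -0.   64.5] F [ 0.5 -0.8  0.5] M [-0.06 -0.03 -0.03] w 0.0002 0.0
```

Emit:
arm_command --steps '[{"dx": 0.058,"dy": 0.07,"dz": 0,"twist": -0.01,"hand": 0},{"dx": 0.058,"dy": 0.07,"dz": 0.0,"twist": -0.01,"hand": 0},{"dx": 0.058,"dy": 0.07,"dz": 0.03,"twist": -0.01,"hand": 0},{"dx": 0.058,"dy": 0.07,"dz": 0.07,"twist": -0.01,"hand": 0},{"dx": 0.058,"dy": 0.07,"dz": 0.11,"twist": -0.01,"hand": 0},{"dx": 0.058,"dy": 0.07,"dz": 0.15,"twist": -0.01,"hand": 0},{"dx": 0.058,"dy": 0.07,"dz": 0.185,"twist": -0.01,"hand": 0},{"dx": 0.058,"dy": 0.07,"dz": 0.207,"twist": -0.01,"hand": 0}]'

```text
t: 2.1
tcp_pos: [0.4948, 0.1409, 0.0205]
tcp_rot: [-179.7, -0.1, 114.6]
force: [-0.7, -0.6, 0.1]
grip_width: 0.0
finger_force: 0.0
```

```bash
python3 g.py 0 .11 .024 114.6; python3 - <<'E'
from h import *; from workcell import *
s=snapshot("side"); cv2.imwrite("pics/s1.png",cv2.resize(s["frame"][140:290,230:430,::-1],None,fx=4,fy=4,interpolation=cv2.INTER_CUBIC))
E
```

```text
d [-0.0738  0.0041 -0.0035] twist -0.0
t 2.1 loc [-0.0041  0.1838] z 0.0205 rot [-1.797e+02 -1.000e-01  1.146e+02] q [  7.7  29.2 -30.6  30.4  -0.   73.1] F [-0.7 -0.6  0.1] M [-0.03 -0.01 -0.02] w 0.0 0.0
```

View pics/s1.png

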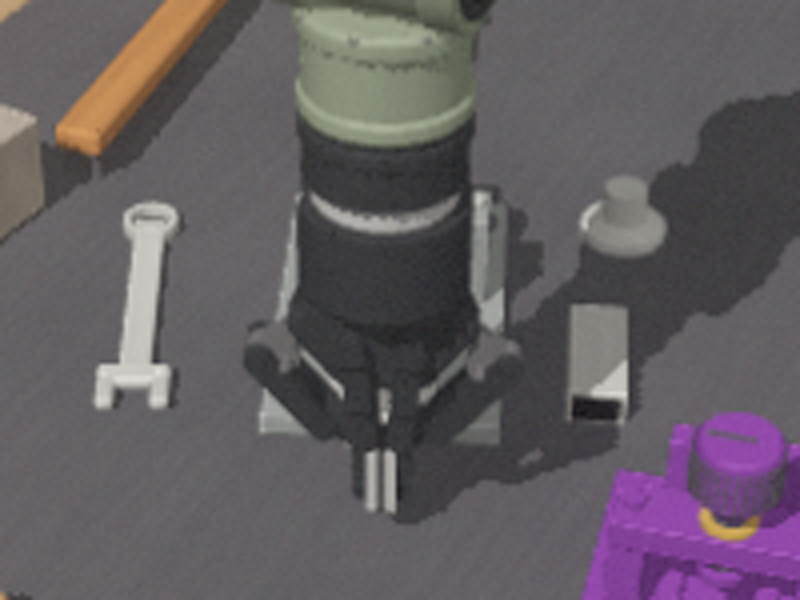

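Image: the shut fingers at crop (380,500) are in line with the tube behind them, clear of the offcut and spanner. Now the push.

Emit:
arm_command --steps '[{"dx": -0.01,"dy": 0.004,"dz": -0.002,"hand": 0},{"dx": -0.022,"dy": 0.004,"dz": -0.002,"hand": 0},{"dx": -0.03,"dy": 0.004,"dz": -0.002,"hand": 0},{"dx": -0.036,"dy": 0.004,"dz": -0.002,"hand": 0},{"dx": -0.042,"dy": 0.004,"dz": -0.002,"hand": 0},{"dx": -0.048,"dy": 0.004,"dz": -0.002,"hand": 0},{"dx": -0.054,"dy": 0.004,"dz": -0.002,"hand": 0},{"dx": -0.06,"dy": 0.004,"dz": -0.002,"hand": 0}]'

```text
invalid input at $.steps[0]: expected keys dx, dy, dz, twist, hand
```

```bash
python3 g.py 0 .11 .022 114.6
```

```text
d [-0.0743  0.006  -0.0041] twist -0.0
t 2.15 loc [-0.006   0.1843] z 0.0179 rot [-179.5   -0.2  114.6] q [  7.7  29.5 -30.7  30.3   0.   73.1] F [-1.4 -0.9 -1.7] M [0.01 0.08 0.  ] w 0.0003 0.0
```

Emit:
arm_command --steps '[{"dx": 0,"dy": 0.002,"dz": 0,"twist": 0,"hand": 0},{"dx": 0,"dy": 0.002,"dz": 0,"twist": 0,"hand": 0},{"dx": -0.01,"dy": 0.002,"dz": 0,"twist": 0,"hand": 0},{"dx": -0.02,"dy": 0.002,"dz": 0,"twist": 0,"hand": 0},{"dx": -0.028,"dy": 0.002,"dz": 0,"twist": 0,"hand": 0},{"dx": -0.034,"dy": 0.002,"dz": 0,"twist": 0,"hand": 0},{"dx": -0.04,"dy": 0.002,"dz": 0,"twist": 0,"hand": 0},{"dx": -0.046,"dy": 0.002,"dz": 0,"twist": 0,"hand": 0}]'

```text
t: 2.82
tcp_pos: [0.5189, 0.0999, 0.0248]
tcp_rot: [180.0, -0.1, 114.6]
force: [-1.3, 3.9, 1.3]
grip_width: 0.0002
finger_force: 1.4
```

```bash
python3 g.py 0 .11 .023 114.6
```

```text
d [-0.0265 -0.0007  0.0018] twist -0.001
t 2.82 loc [0.0007 0.1365] z 0.0248 rot [ 1.800e+02 -1.000e-01  1.146e+02] q [  2.9  29.8 -28.7  31.6   0.1  68.3] F [-1.3  3.9  1.3] M [0.52 0.25 0.04] w 0.0002 1.4
```

Emit:
arm_command --steps '[{"dx": -0.005,"dy": 0,"dz": 0.001,"twist": 0,"hand": 0},{"dx": -0.01,"dy": 0,"dz": 0.001,"twist": 0,"hand": 0},{"dx": -0.015,"dy": 0,"dz": 0.001,"twist": 0,"hand": 0},{"dx": -0.019,"dy": 0,"dz": 0.001,"twist": 0,"hand": 0},{"dx": -0.022,"dy": 0,"dz": 0.001,"twist": 0,"hand": 0},{"dx": -0.024,"dy": 0,"dz": 0.001,"twist": 0,"hand": 0},{"dx": -0.026,"dy": 0,"dz": 0.001,"twist": 0,"hand": 0},{"dx": -0.027,"dy": 0,"dz": 0.001,"twist": 0,"hand": 0}]'

```text
t: 3.48
tcp_pos: [0.529, 0.0771, 0.0232]
tcp_rot: [180.0, -0.2, 114.6]
force: [-3.9, 8.1, 3.9]
grip_width: 0.0002
finger_force: 4.6
```

```bash
python3 g.py 0 .11 .023 114.6
```

```text
d [-0.0015 -0.0005  0.0002] twist 0.0
t 3.48 loc [0.0005 0.1115] z 0.0232 rot [180.   -0.2 114.6] q [  0.2  30.4 -27.7  32.    0.2  65.6] F [-3.9  8.1  3.9] M [1.79 0.68 0.01] w 0.0002 4.6
```

Emit:
arm_command --steps '[{"dx": -0.001,"dy": 0,"dz": 0,"twist": 0,"hand": 0},{"dx": -0.002,"dy": 0,"dz": 0,"twist": 0,"hand": 0},{"dx": -0.003,"dy": 0,"dz": 0,"twist": 0,"hand": 0},{"dx": -0.003,"dy": 0,"dz": 0,"twist": 0,"hand": 0},{"dx": -0.003,"dy": 0,"dz": 0,"twist": 0,"hand": 0}]'

```text
t: 3.9
tcp_pos: [0.529, 0.077, 0.0232]
tcp_rot: [180.0, -0.5, 114.7]
force: [-4.9, 13.4, 6.4]
grip_width: -0.0001
finger_force: 7.3
```

```bash
python3 g.py 0 .11 .023 114.6
```

```text
d [-0.0015 -0.0004  0.0002] twist 0.002
t 3.9 loc [0.0004 0.1115] z 0.0232 rot [180.   -0.5 114.7] q [  0.1  30.5 -27.6  32.1   0.5  65.3] F [-4.9 13.4  6.4] M [2.88 1.   0.01] w -0.0001 7.3
```

Home: a further 3 mm of command moved nothing and the force rose to 14 N. Backing off and going to the knob.

Emit:
arm_command --steps '[{"dx": 0.02,"dy": 0,"dz": 0,"twist": 0,"hand": 0},{"dx": 0.05,"dy": 0,"dz": 0,"twist": 0,"hand": 0},{"dx": 0.06,"dy": 0,"dz": -0.04,"twist": -0.12,"hand": 0},{"dx": 0.06,"dy": 0,"dz": -0.08,"twist": -0.24,"hand": 100},{"dx": 0.06,"dy": 0,"dz": -0.12,"twist": -0.36,"hand": 100},{"dx": 0.06,"dy": 0,"dz": -0.16,"twist": -0.48,"hand": 100},{"dx": 0.06,"dy": 0,"dz": -0.18,"twist": -0.6,"hand": 100},{"dx": 0.06,"dy": 0,"dz": -0.18,"twist": -0.72,"hand": 100}]'

```text
t: 4.57
tcp_pos: [0.5097, 0.1273, 0.2089]
tcp_rot: [179.8, 0.6, 156.2]
force: [0.7, 0.6, 0.0]
grip_width: 0.0607
finger_force: 0.0
```

```bash
python3 g.py 0 0 .16 -17; python3 - <<'E'
from h import *; from workcell import *
s=snapshot("side"); cv2.imwrite("pics/s2.png",cv2.resize(s["frame"][140:290,230:430,::-1],None,fx=4,fy=4,interpolation=cv2.INTER_CUBIC))
E
```

```text
d [-0.121  -0.1125  0.0489] twist 3.022
t 4.57 loc [0.0038 0.1652] z 0.2089 rot [179.8   0.6 156.2] q [  6.   16.6 -17.4  55.4  -0.1  29.9] F [0.7 0.6 0. ] M [ 0.03 -0.    0.01] w 0.0607 0.0
```

Emit:
arm_command --steps '[{"dx": -0.121,"dy": -0.1125,"dz": 0,"twist": -1.0,"hand": 100},{"dx": -0.121,"dy": -0.1125,"dz": 0,"twist": -1.0,"hand": 100},{"dx": -0.121,"dy": -0.1125,"dz": 0,"twist": -1.0,"hand": 100},{"dx": -0.121,"dy": -0.1125,"dz": 0,"twist": -1.0,"hand": 100},{"dx": -0.121,"dy": -0.1125,"dz": 0,"twist": -1.0,"hand": 100},{"dx": -0.121,"dy": -0.1125,"dz": 0,"twist": -1.0,"hand": 100},{"dx": -0.121,"dy": -0.1125,"dz": 0,"twist": -1.0,"hand": 100},{"dx": -0.121,"dy": -0.1125,"dz": 0,"twist": -1.0,"hand": 100}]'

```text
t: 5.28
tcp_pos: [0.5698, -0.0259, 0.2019]
tcp_rot: [180.0, -0.1, -148.5]
force: [-0.7, -0.3, 0.3]
grip_width: 0.0853
finger_force: 0.0
```

Emit:
arm_command --steps '[{"dx": 0,"dy": 0,"dz": 0,"twist": -1.0,"hand": 100},{"dx": 0,"dy": 0,"dz": 0,"twist": -1.0,"hand": 100},{"dx": 0,"dy": 0,"dz": 0,"twist": -1.0,"hand": 100},{"dx": 0,"dy": 0,"dz": 0,"twist": -1.0,"hand": 100},{"dx": 0,"dy": 0,"dz": 0,"twist": -1.0,"hand": 100},{"dx": 0,"dy": 0,"dz": 0,"twist": -1.0,"hand": 100},{"dx": 0,"dy": 0,"dz": 0,"twist": -1.0,"hand": 100},{"dx": 0,"dy": 0,"dz": 0,"twist": -1.0,"hand": 100}]'

```text
t: 5.95
tcp_pos: [0.5698, -0.0252, 0.2021]
tcp_rot: [179.9, -0.1, -91.2]
force: [0.1, -0.1, -1.0]
grip_width: 0.0849
finger_force: 0.0
```

Emit:
arm_command --steps '[{"dx": 0,"dy": 0,"dz": 0,"twist": -1.0,"hand": 100},{"dx": 0,"dy": 0,"dz": 0,"twist": -1.0,"hand": 100},{"dx": 0,"dy": 0,"dz": 0,"twist": -1.0,"hand": 100},{"dx": 0,"dy": 0,"dz": 0,"twist": -1.0,"hand": 100},{"dx": 0,"dy": 0,"dz": 0,"twist": -1.0,"hand": 100},{"dx": 0,"dy": 0,"dz": 0,"twist": -1.0,"hand": 100},{"dx": 0,"dy": 0,"dz": 0,"twist": -1.0,"hand": 100},{"dx": 0,"dy": 0,"dz": 0,"twist": -1.0,"hand": 100}]'

```text
t: 6.62
tcp_pos: [0.5698, -0.0252, 0.2021]
tcp_rot: [179.9, 0.1, -33.9]
force: [-0.7, -0.1, -0.6]
grip_width: 0.0854
finger_force: 0.0
```

```bash
python3 g.py 0 0 .081 -17
```

```text
d [ 0.0039 -0.0035  0.1211] twist -0.295
t 6.62 loc [-0.0051  0.0015] z 0.2021 rot [ 1.799e+02  1.000e-01 -3.390e+01] q [-9.90e+00  2.21e+01 -1.05e+01  5.75e+01 -1.00e-01 -1.56e+02] F [-0.7 -0.1 -0.6] M [-0.04 -0.02 -0.01] w 0.0854 0.0
```

View pics/s2.png

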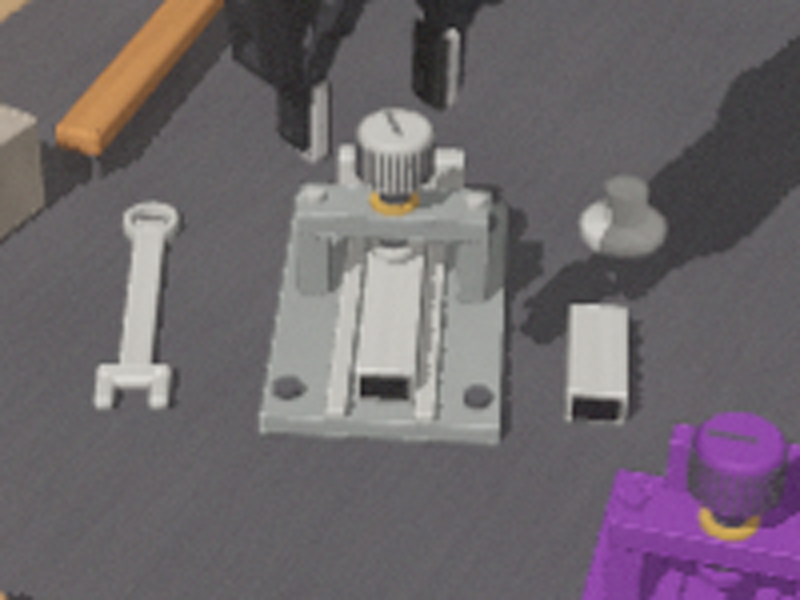

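The tube's end is now at crop (385,385), further in by about the expected amount. Descending over the knob.

Emit:
arm_command --steps '[{"dx": 0.004,"dy": -0.0035,"dz": 0.03,"twist": 0,"hand": 100},{"dx": 0.004,"dy": -0.0035,"dz": 0.06,"twist": 0,"hand": 100},{"dx": 0.004,"dy": -0.0035,"dz": 0.09,"twist": 0,"hand": 100},{"dx": 0.004,"dy": -0.0035,"dz": 0.11,"twist": 0,"hand": 100},{"dx": 0.004,"dy": -0.0035,"dz": 0.12,"twist": 0,"hand": 100},{"dx": 0.004,"dy": -0.0035,"dz": 0.12,"twist": 0,"hand": 100},{"dx": 0.004,"dy": -0.0035,"dz": 0.12,"twist": 0,"hand": 100}]'

```text
t: 7.2
tcp_pos: [0.5754, -0.0243, 0.083]
tcp_rot: [179.9, 0.0, -34.1]
force: [-0.0, -0.6, 0.3]
grip_width: 0.0854
finger_force: 0.0
```

```bash
python3 g.py 0 0 .081 -34; python3 - <<'E'
from h import *; from workcell import *
s=snapshot("side"); cv2.imwrite("pics/s3.png",cv2.resize(s["frame"][120:245,260:400,::-1],None,fx=4.5,fy=4.5,interpolation=cv2.INTER_CUBIC))
E
```

```text
d [-0.0002  0.0004  0.002 ] twist -0.002
t 7.2 loc [0.0005 0.    ] z 0.083 rot [179.9   0.  -34.1] q [  -9.7   29.3  -18.2   42.5   -0.  -155.6] F [-0.  -0.6  0.3] M [ 0.02  0.02 -0.01] w 0.0854 0.0
```

View pics/s3.png

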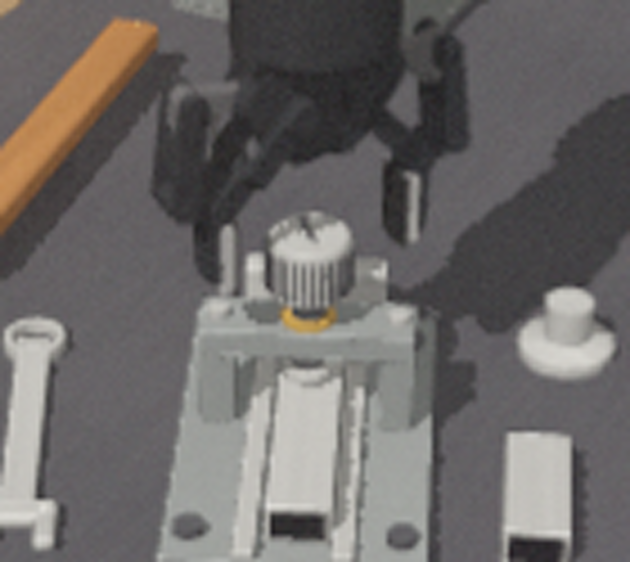

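The open fingers straddle the knob at crop (228,265) and (405,210), knob at (310,260). Closing.

Emit:
arm_command --newtons 45 --steps '[{"dx": 0,"dy": 0,"dz": 0.002,"twist": 0,"hand": 30},{"dx": 0,"dy": 0,"dz": 0.002,"twist": 0,"hand": 30},{"dx": 0,"dy": 0,"dz": 0.002,"twist": 0,"hand": 30},{"dx": 0,"dy": 0,"dz": 0.002,"twist": 0,"hand": 30},{"dx": 0,"dy": 0,"dz": 0.002,"twist": 0,"hand": 30},{"dx": 0,"dy": 0,"dz": 0.002,"twist": 0,"hand": 30}]'

```text
t: 7.75
tcp_pos: [0.5766, -0.0236, 0.0824]
tcp_rot: [-179.9, -0.1, -34.1]
force: [0.1, 1.7, 6.1]
grip_width: 0.0388
finger_force: 45.1
```

```bash
python3 g.py 0 0 .081 -34
```

```text
d [-0.0008  0.0016  0.0014] twist -0.001
t 7.75 loc [0.0018 0.0002] z 0.0824 rot [-1.799e+02 -1.000e-01 -3.410e+01] q [-9.700e+00  2.930e+01 -1.830e+01  4.230e+01  1.000e-01 -1.556e+02] F [0.1 1.7 6.1] M [0.47 0.07 0.02] w 0.0388 45.1
```

Emit:
arm_command --steps '[{"dx": 0,"dy": -0.0013,"dz": 0.0,"twist": 0.12,"hand": 30},{"dx": 0,"dy": -0.0013,"dz": 0.0,"twist": 0.24,"hand": 30},{"dx": 0,"dy": -0.0013,"dz": 0.0,"twist": 0.36,"hand": 30},{"dx": 0,"dy": -0.0013,"dz": 0.0,"twist": 0.48,"hand": 30},{"dx": 0,"dy": -0.0013,"dz": 0.0,"twist": 0.6,"hand": 30},{"dx": 0,"dy": -0.0013,"dz": 0.0005,"twist": 0.72,"hand": 30},{"dx": 0,"dy": -0.0013,"dz": 0.0005,"twist": 0.84,"hand": 30},{"dx": 0,"dy": -0.0013,"dz": 0.0005,"twist": 0.96,"hand": 30}]'

```text
t: 8.42
tcp_pos: [0.5761, -0.0238, 0.0815]
tcp_rot: [180.0, -0.1, -89.4]
force: [-3.1, -1.8, 4.4]
grip_width: 0.0386
finger_force: 45.0
```

```bash
python3 g.py 0 0 .081 -34
```

```text
d [0.0006 0.0011 0.0005] twist -0.968
t 8.42 loc [0.0013 0.0001] z 0.0815 rot [ 1.80e+02 -1.00e-01 -8.94e+01] q [-9.600e+00  2.940e+01 -1.830e+01  4.230e+01 -1.000e-01 -1.002e+02] F [-3.1 -1.8  4.4] M [-0.37  0.31  0.07] w 0.0386 45.0
```

Emit:
arm_command --steps '[{"dx": 0,"dy": 0,"dz": 0.0002,"twist": 0.12,"hand": 30},{"dx": 0,"dy": 0,"dz": 0.0003,"twist": 0.24,"hand": 30},{"dx": 0,"dy": 0,"dz": 0.0004,"twist": 0.36,"hand": 30},{"dx": 0,"dy": 0,"dz": 0.0005,"twist": 0.48,"hand": 30},{"dx": 0,"dy": 0,"dz": 0.0006,"twist": 0.6,"hand": 30},{"dx": 0,"dy": 0,"dz": 0.0007,"twist": 0.72,"hand": 30},{"dx": 0,"dy": 0,"dz": 0.0008,"twist": 0.84,"hand": 30},{"dx": 0,"dy": 0,"dz": 0.001,"twist": 0.96,"hand": 30}]'

```text
t: 9.08
tcp_pos: [0.5756, -0.0236, 0.0805]
tcp_rot: [-180.0, -0.1, -144.4]
force: [-3.9, -1.4, 7.1]
grip_width: 0.0391
finger_force: 45.3
```

```bash
python3 g.py 0 0 .081 -34
```

```text
d [ 0.001  -0.0003 -0.0005] twist -1.927
t 9.08 loc [0.0009 0.0005] z 0.0805 rot [-1.800e+02 -1.000e-01 -1.444e+02] q [ -9.6  29.5 -18.4  42.2  -0.1 -45.2] F [-3.9 -1.4  7.1] M [-0.22  0.78  0.09] w 0.0391 45.3
```

Emit:
arm_command --steps '[{"dx": 0,"dy": 0,"dz": 0.0002,"twist": 0.12,"hand": 30},{"dx": 0,"dy": 0,"dz": 0.0003,"twist": 0.24,"hand": 30},{"dx": 0,"dy": 0,"dz": 0.0004,"twist": 0.36,"hand": 30},{"dx": 0,"dy": 0,"dz": 0.0005,"twist": 0.48,"hand": 30},{"dx": 0,"dy": 0,"dz": 0.0006,"twist": 0.6,"hand": 30},{"dx": 0,"dy": 0,"dz": 0.0007,"twist": 0.72,"hand": 30}]'

```text
t: 9.58
tcp_pos: [0.5755, -0.0233, 0.0797]
tcp_rot: [-179.9, -0.1, 174.3]
force: [-4.2, 0.2, 7.4]
grip_width: 0.0389
finger_force: 45.2
```

```bash
python3 g.py 0 0 .081 -34
```

```text
d [ 0.0004 -0.0013 -0.0013] twist -2.647
t 9.58 loc [0.001  0.0009] z 0.0797 rot [-1.799e+02 -1.000e-01  1.743e+02] q [ -9.6  29.5 -18.4  42.1  -0.1  -3.9] F [-4.2  0.2  7.4] M [-0.06  0.73  0.06] w 0.0389 45.2
```

Emit:
arm_command --steps '[{"dx": 0,"dy": 0,"dz": 0.0002,"twist": 0.12,"hand": 30},{"dx": 0,"dy": 0,"dz": 0.0003,"twist": 0.24,"hand": 30},{"dx": 0,"dy": 0,"dz": 0.0004,"twist": 0.36,"hand": 30},{"dx": 0,"dy": 0,"dz": 0.0005,"twist": 0.48,"hand": 30}]'

```text
t: 9.92
tcp_pos: [0.5756, -0.023, 0.0796]
tcp_rot: [-179.9, -0.0, 146.9]
force: [-3.9, -0.0, 10.0]
grip_width: 0.0389
finger_force: 45.5
```

```bash
python3 g.py 0 0 .081 -34
```

```text
d [-0.0003 -0.0016 -0.0014] twist -3.126
t 9.92 loc [0.0012 0.0011] z 0.0796 rot [-179.9   -0.   146.9] q [ -9.6  29.5 -18.4  42.1  -0.1  23.5] F [-3.9 -0.  10. ] M [0.11 0.95 0.52] w 0.0389 45.5
```

Emit:
arm_command --steps '[{"dx": 0,"dy": 0,"dz": 0,"twist": 0,"hand": 30},{"dx": 0,"dy": 0,"dz": 0,"twist": 0,"hand": 30}]'

```text
t: 10.08
tcp_pos: [0.5756, -0.023, 0.0795]
tcp_rot: [-179.9, -0.0, 147.1]
force: [-4.4, 0.9, 8.8]
grip_width: 0.0391
finger_force: 45.5
```

```bash
python3 g.py 0 0 .081 -34
```

```text
d [-0.0003 -0.0016 -0.0015] twist -3.122
t 10.08 loc [0.0012 0.0011] z 0.0795 rot [-179.9   -0.   147.1] q [ -9.6  29.5 -18.4  42.1  -0.   23.2] F [-4.4  0.9  8.8] M [ 0.04  0.92 -0.11] w 0.0391 45.5
```

Emit:
arm_command --steps '[{"dx": 0,"dy": 0,"dz": 0.0,"twist": 0.05,"hand": 30},{"dx": 0,"dy": 0,"dz": 0.0,"twist": 0.1,"hand": 30}]'

```text
t: 10.25
tcp_pos: [0.5757, -0.023, 0.0795]
tcp_rot: [-179.9, -0.0, 141.4]
force: [-3.8, 1.1, 8.9]
grip_width: 0.0386
finger_force: 45.4
```

```bash
python3 g.py 0 0 .081 -34
```

```text
d [-0.0004 -0.0016 -0.0015] twist 3.061
t 10.25 loc [0.0012 0.0011] z 0.0795 rot [-179.9   -0.   141.4] q [ -9.6  29.5 -18.4  42.1  -0.   29. ] F [-3.8  1.1  8.9] M [0.05 0.85 0.53] w 0.0386 45.4
```

Emit:
arm_command --steps '[{"dx": 0,"dy": 0,"dz": 0.0,"twist": 0.04,"hand": 30},{"dx": 0,"dy": 0,"dz": 0.0,"twist": 0.08,"hand": 30}]'

```text
t: 10.42
tcp_pos: [0.5757, -0.023, 0.0795]
tcp_rot: [-179.9, -0.0, 136.9]
force: [-4.9, 0.7, 8.2]
grip_width: 0.0389
finger_force: 45.4
```

```bash
python3 g.py 0 0 .081 -34;  python3 - <<'E'
from h import *; from workcell import *
s=snapshot("side"); b=snapshot("top")
f=lambda s,x,y,w,h:cv2.resize(s["frame"][y:y+h,x:x+w,::-1],(400,400),interpolation=cv2.INTER_CUBIC)
q=pickle.load(open("side0.pkl","rb"))
cv2.imwrite("pics/s4.png",np.hstack([f(q,300,160,60,60),f(s,300,160,60,60)]))
E
```

```text
d [-0.0006 -0.0016 -0.0015] twist 2.982
t 10.42 loc [0.0013 0.0011] z 0.0795 rot [-179.9   -0.   136.9] q [ -9.6  29.5 -18.4  42.1  -0.   33.5] F [-4.9  0.7  8.2] M [0.06 0.92 0.67] w 0.0389 45.4
```

View pics/s4.png

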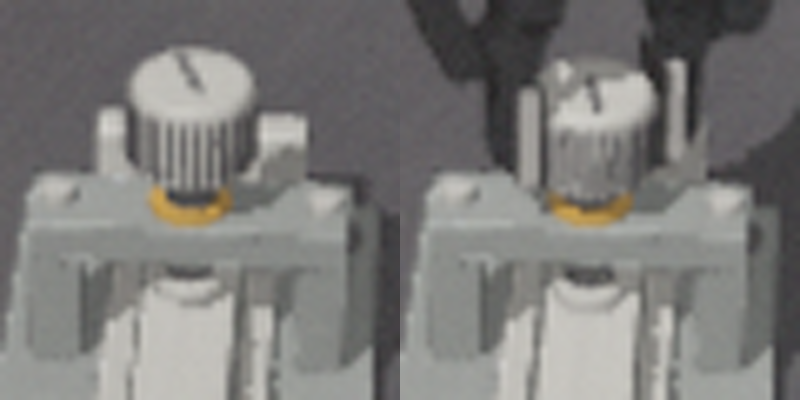

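```bash
python3 - <<'E'
from workcell import *
for i in range(4):
    o=observe(); print(round(o["t"],2),o["moment"].round(3),o["tcp_rot"][2].round(2),o["tau"].round(2)[5],o["qpos"][5].round(2)); snapshot("side")
E
```

```text
10.52 [0.048 0.896 0.415] 136.89 0.55 33.51
10.57 [0.061 0.917 0.317] 136.92 0.42 33.48
10.62 [0.031 0.819 0.346] 136.92 0.39 33.48
10.67 [0.078 0.864 0.377] 136.92 0.39 33.48
```

Emit:
arm_command --steps '[{"dx": 0,"dy": 0,"dz": 0.0,"twist": 0.01,"hand": 30},{"dx": 0,"dy": 0,"dz": 0.0,"twist": 0.02,"hand": 30}]'

```text
t: 10.88
tcp_pos: [0.5757, -0.023, 0.0795]
tcp_rot: [-179.9, -0.0, 135.8]
force: [-3.8, -0.0, 8.1]
grip_width: 0.0393
finger_force: 45.4
```

```bash
python3 - <<'E'
from workcell import *
for i in range(4):
    o=observe(); print(round(o["t"],2),o["moment"].round(3),o["tcp_rot"][2].round(2),o["tau"].round(2)[5],o["qpos"][5].round(2)); snapshot("side")
E
```

```text
10.88 [0.034 0.795 0.591] 135.8 0.55 34.61
10.93 [0.017 0.911 0.623] 135.77 0.62 34.63
10.98 [0.1   0.935 0.542] 135.8 0.57 34.61
11.03 [-0.006  0.865  0.59 ] 135.8 0.54 34.6
```

Steady torque is about 0.58 N m, above the tightness range (0.25–0.55 total) and below crushing. The slot has turned about half a turn with the tool, so there was no slip. Releasing and lifting.

Emit:
arm_command --steps '[{"dx": 0,"dy": 0,"dz": 0,"twist": 0,"hand": 100},{"dx": 0,"dy": 0,"dz": 0,"twist": 0,"hand": 100},{"dx": 0,"dy": 0,"dz": 0,"twist": 0,"hand": 100},{"dx": 0,"dy": 0,"dz": 0,"twist": 0,"hand": 100},{"dx": 0,"dy": 0,"dz": -0.02,"twist": 0,"hand": 100},{"dx": 0,"dy": 0,"dz": -0.06,"twist": 0,"hand": 100},{"dx": 0,"dy": 0,"dz": -0.1,"twist": 0,"hand": 100},{"dx": 0,"dy": 0,"dz": -0.13,"twist": 0,"hand": 100}]'

```text
t: 11.75
tcp_pos: [0.5769, -0.0231, 0.2113]
tcp_rot: [179.9, 0.1, 135.7]
force: [1.6, 0.1, 0.1]
grip_width: 0.0852
finger_force: 0.0
```

Emit:
arm_command --steps '[{"dx": 0,"dy": 0,"dz": -0.03,"twist": 0,"hand": 100},{"dx": 0,"dy": 0,"dz": -0.05,"twist": 0,"hand": 100},{"dx": 0,"dy": 0,"dz": -0.05,"twist": 0,"hand": 100},{"dx": 0,"dy": 0,"dz": -0.05,"twist": 0,"hand": 100}]'

```text
t: 12.08
tcp_pos: [0.5773, -0.0231, 0.2598]
tcp_rot: [179.9, 0.1, 135.7]
force: [-0.8, 0.3, 0.9]
grip_width: 0.0854
finger_force: 0.0
```

```bash
python3 - <<'E'
from h import *; from workcell import *
s=snapshot("side")
f=lambda s:cv2.resize(s["frame"][160:260,285:365,::-1],(400,500),interpolation=cv2.INTER_CUBIC)
cv2.imwrite("pics/s5.png",np.hstack([f(pickle.load(open("side0.pkl","rb"))),f(s)]))
E
```

```text
(no output)
```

View pics/s5.png

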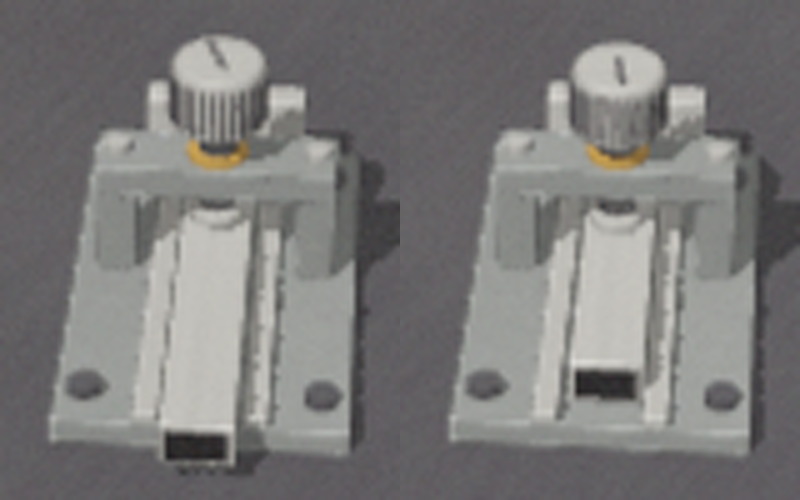

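The tube is in, with its end at crop (605,380). The screw foot sits on the tube at (620,220), the knob is lower, and the gripper is clear.

```bash
python3 -c "
from workcell import *
print(hand_in())"
```

```text
the job is handed in; nothing more can be done
None
```

The tube is home against the end stop and the clamp screw is tight on it at about 0.6 N m, the gripper has let go and is clear, and the job is handed in at about 12 s (result not reported).

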